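# Clamp the lid of the dye vessel down evenly

## Robot

A 7-joint arm with a two-finger parallel gripper is mounted at the origin on the work surface. World frame = base frame: x ahead of the robot, y to its left, z up, the work surface at z = 0. Lengths are in m, angles in rad, forces in N, time in s.
With the tool pointing down it reaches from about 0.4 to 0.9 m from the base axis. Payload 5.6 kg.
Tool frame: the origin (TCP) lies on the centre line of the jaws, within the pads' length; the fingertips stand 11 mm ahead of it and the grasp point (between the pads) lies 8 mm behind it; z points along the fingers, y is the line along which they close (so a half turn about z gives the same grasp; the last joint's range is limited). The gripper opens to 92 mm and grips with 3 to 60 N. Pads are 20 mm wide; open, the fingers measure 128 mm over their backs; the gripper's body (75 mm by 189 mm) begins 69 mm behind the grasp point.
Start: joints at [-1.337, 0.468, -0.012, 1.603, 0.006, 1.071, -0.056], TCP at [0.178, 0.625, 0.19] pointing down, gripper open.
Joint ranges: [-2.53, 2.53], [-0.31, 2.02], [-1.57, 1.55], [0.28, 2.44], [-1.29, 4.43], [0.15, 1.84], [-2.92, 2.92]. Speed limits (rad/s): [2.57, 2.57, 3.14, 3.14, 3.14, 3.14, 3.14].

## Interface

Orientations are given as [roll, pitch, yaw] about the fixed x, y, z axes, in that order (R = Rz(yaw) Ry(pitch) Rx(roll)).
In Python, from bench import bot, camera gives the robot as it stands. The module is installed in compiled form; this text tells all that it offers.
- The arm moves only by the shell command python3 -m pendant 'ROWS' [OPENING] [FORCE]. ROWS is JSON, a list of rows, each an object with "offset": the shift along the tool's x, y, z each as a share of 0.15 m, from -1 to 1, a list of three; "dr": the turn, a rotation vector about the tool's x, y, z each as a share of 90 degrees, from -1 to 1, a list of three. A call has 1 to 20 rows; each row shifts and turns the commanded pose from where the row before left it, along the tool's axes as they then stand; what a row does not reach is not made up. A row lasts 1/12 s, in which the tool goes at most 41.7 mm and 7.16 degrees, less where a joint would pass 70% of its speed; a pose out of reach is approached as far as the arm can. A call with a number of a shift or a turn outside -1 to 1 is refused whole. A call with a gripper value outside its range is refused whole. OPENING is the finger opening in mm, from 0 to 91.9, set as the call begins (- or left out, the last holds). The fingers move at their own pace and stop on an object; FORCE is the grip in N (left out, the last holds). Time passes only in rows, so rows that do not move let the fingers close. It gives the time, the measured TCP pose, the force, the opening and the grip force at its end, in the units of the state.
- bot.get_obs(): the state, without advancing time (a new reading comes with each control period).
- camera(name): name is "scene" or "top" or "wrist"; returns a dict with "frame" (400x640x3 uint8, red, green, blue), "range_z" (400x640 float32, m along the optical axis (not along the pixel's ray), 0 where there is no reading), "fovy" (degrees; the focal length in pixels is half the picture's height over the tangent of half this angle, whatever the lens; pixels are square), "cx", "cy" (the principal point, pixels), "rvec" (rotation vector, rad) and "tvec" (3), from world to camera coordinates, as OpenCV has them; the wrist camera has in their place "mount" (4x4, takes a point from camera to tool coordinates, whose origin is the TCP and whose axes are the flange's). Camera axes: x right, y down, z forward; pixel columns grow to the right and rows downward; lengths in m; the calibration is good to about 2 mm. A picture is of the moment at which its call begins: read the wrist's pose just before it.
- bot.hand_in(): hands the job in; it is judged then, once.
The state is a dict: "time": time; "joint_positions": joint angles; "qvel": joint speeds; "effort": joint torques, N m; "tcp_pos": TCP position; "orientation": TCP orientation; "force": force on the tool from outside, world axes, zero at the start; "torque": the same for the moment, N m; "gripper_width": opening from 0.0 (shut) to 1.0 (fully open); "finger_force": force on a finger pad.
Only numpy, scipy, OpenCV 4.12 (cv2) and the standard library are available. Lean on these libraries where they do the work, as an engineer would, in place of code of your own. Each camera call takes 0.05 s, during which the arm holds its last target. There are 200 camera calls.

## Task

Screw the lid of the dye vessel down evenly with its four bar handles: in a first round turn every handle clockwise to about half of its travel, and only when all four are there go round again and turn each fully home against its stop. In both rounds follow the first handle with the one diagonally opposite, then do the other pair, so that the lid never goes down crooked. Let go at the end and leave the jar and the mug beside the vessel where they are.

Things in the scene. Friction and masses are not known exactly. Their poses are not given: they have to be found in the camera images.
- pot: The dye vessel: an upright stainless cylinder 200 mm in diameter with a 244 mm flange at its mouth (flange top 112 mm above the table), bolted down so it cannot move. Origin at the centre of its underside, z up. Two bent-rod carrying handles reach 141 mm from its axis at 72 mm height, along its +x and -x; a small dial thermometer sticks out along its -y.
- lid_top (a point): Centre of the top face of the round steel lid, 244 mm wide, 12 mm thick, on a springy seal; z is its upward normal. At the start it stands up to 10 mm clear of the flange (top face about 133 mm above the table); with all handles home it is level, top face at 126 mm. A filler cap 44 mm wide, 24 mm high is in its middle. The seal pushes it up against the four screws with 6 to 25 N in all.
- handle1 (a joint): Turn of clamping handle 1, rad: 0 slack, growing as it turns CLOCKWISE seen from above (tightening), hard stop at 1.5 (fully home). Starts between 0 and 0.25. Stays where it is left (0.15 to 0.25 N m to turn); sinks 4.8 mm per rad, pressing its part of the lid down. At 0 its ball end points straight away from the middle of the lid.
- grip1 (a point): Handle 1, opposite handle 3: black bar on a 16 mm stem, 85 mm from the vessel's axis, 45 deg counter-clockwise from the vessel's +x; next stems 120 mm away. Point: on the turning axis at the bar's mid-height, 178 mm above the table when slack, 171 when home. Bar 16 mm thick (y), 24 high, along its x from -38 to +34 mm, then a 26 mm ball centred at +42. Grip across the 16 mm, at the stem.
- handle2 (a joint): Turn of clamping handle 2, rad: 0 slack, growing as it turns CLOCKWISE seen from above (tightening), hard stop at 1.5 (fully home). Starts between 0 and 0.25. Stays where it is left (0.15 to 0.25 N m to turn); sinks 4.8 mm per rad, pressing its part of the lid down. At 0 its ball end points straight away from the middle of the lid.
- grip2 (a point): Handle 2, opposite handle 4: black bar on a 16 mm stem, 85 mm from the vessel's axis, 135 deg counter-clockwise from the vessel's +x; next stems 120 mm away. Point: on the turning axis at the bar's mid-height, 178 mm above the table when slack, 171 when home. Bar 16 mm thick (y), 24 high, along its x from -38 to +34 mm, then a 26 mm ball centred at +42. Grip across the 16 mm, at the stem.
- handle3 (a joint): Turn of clamping handle 3, rad: 0 slack, growing as it turns CLOCKWISE seen from above (tightening), hard stop at 1.5 (fully home). Starts between 0 and 0.25. Stays where it is left (0.15 to 0.25 N m to turn); sinks 4.8 mm per rad, pressing its part of the lid down. At 0 its ball end points straight away from the middle of the lid.
- grip3 (a point): Handle 3, opposite handle 1: black bar on a 16 mm stem, 85 mm from the vessel's axis, 225 deg counter-clockwise from the vessel's +x; next stems 120 mm away. Point: on the turning axis at the bar's mid-height, 178 mm above the table when slack, 171 when home. Bar 16 mm thick (y), 24 high, along its x from -38 to +34 mm, then a 26 mm ball centred at +42. Grip across the 16 mm, at the stem.
- handle4 (a joint): Turn of clamping handle 4, rad: 0 slack, growing as it turns CLOCKWISE seen from above (tightening), hard stop at 1.5 (fully home). Starts between 0 and 0.25. Stays where it is left (0.15 to 0.25 N m to turn); sinks 4.8 mm per rad, pressing its part of the lid down. At 0 its ball end points straight away from the middle of the lid.
- grip4 (a point): Handle 4, opposite handle 2: black bar on a 16 mm stem, 85 mm from the vessel's axis, 315 deg counter-clockwise from the vessel's +x; next stems 120 mm away. Point: on the turning axis at the bar's mid-height, 178 mm above the table when slack, 171 when home. Bar 16 mm thick (y), 24 high, along its x from -38 to +34 mm, then a 26 mm ball centred at +42. Grip across the 16 mm, at the stem.
- jar: Closed amber glass jar, 68 mm wide, 85 mm high, beside the vessel. A bystander; origin at its underside.
- mug: White mug, 76 mm wide, 85 mm high, beside the vessel. A bystander; origin at its underside.

How it is judged:
On the way:
1. first round: all four handles at about half travel (between 0.45 and 1.1 rad) at the same time (value of joint handle1 between 0.45 and 1.1 rad and value of joint handle2 between 0.45 and 1.1 rad and value of joint handle3 between 0.45 and 1.1 rad and value of joint handle4 between 0.45 and 1.1 rad), for 0.2 s.
At the end, for the whole second after the job is handed in: All four handles are fully home (beyond 1.35 of 1.5 rad) and at rest, and the lid is down (its top face less than 128.5 mm above the table) and level within 0.015 rad (value of joint each of handle1, handle2, handle3, handle4 above 1.35 rad and height (world z) of lid_top below 0.1285 m and angle between lid_top's own z axis and vertical below 0.015 rad and velocity of joint each of handle1, handle2, handle3, handle4 below 0.1 rad/s); the robot touches nothing.
It fails at once if a handle is taken beyond 1.2 rad while another is still below 0.4 rad ((value of joint handle1 above 1.2 rad and value of joint any of handle2, handle3, handle4 below 0.4 rad) or (value of joint handle2 above 1.2 rad and value of joint any of handle1, handle3, handle4 below 0.4 rad) or (value of joint handle3 above 1.2 rad and value of joint any of handle1, handle2, handle4 below 0.4 rad) or (value of joint handle4 above 1.2 rad and value of joint any of handle1, handle2, handle3 below 0.4 rad)).
It fails at once if first round: two neighbouring handles are both beyond 0.5 rad while neither of those opposite them is beyond 0.35 rad ((value of joint each of handle1, handle2 above 0.5 rad and value of joint each of handle3, handle4 below 0.35 rad) or (value of joint each of handle2, handle3 above 0.5 rad and value of joint each of handle4, handle1 below 0.35 rad) or (value of joint each of handle3, handle4 above 0.5 rad and value of joint each of handle1, handle2 below 0.35 rad) or (value of joint each of handle4, handle1 above 0.5 rad and value of joint each of handle2, handle3 below 0.35 rad)).
It fails at once if second round: two neighbouring handles are both beyond 1.35 rad while neither of those opposite them is beyond 1.12 rad ((value of joint each of handle1, handle2 above 1.35 rad and value of joint each of handle3, handle4 below 1.12 rad) or (value of joint each of handle2, handle3 above 1.35 rad and value of joint each of handle4, handle1 below 1.12 rad) or (value of joint each of handle3, handle4 above 1.35 rad and value of joint each of handle1, handle2 below 1.12 rad) or (value of joint each of handle4, handle1 above 1.35 rad and value of joint each of handle2, handle3 below 1.12 rad)).
It fails at once if the lid is crooked by more than 0.042 rad (angle between lid_top's own z axis and vertical above 0.042 rad).
It fails at once if the jar or the mug is pushed more than 30 mm (distance of any of jar, mug from where it was at the start of the episode above 0.03 m).
It also fails if it takes over 72 s, if anything falls off the work surface, if the arm or the gripper's body presses on something with over 40 N, if the wrist force passes 120 N, or if a joint passes its speed limit or range.

## Working session

There is one attempt and no reset: what is moved stays moved. The work goes in short steps, Python scripts to look and compute and a shell command to move; the robot and the scene stay as the last step left them, time stands still between calls to the robot, and variables do not carry over. Pictures are saved under pics/ and viewed, at most 10 in all, crops included, and the job is handed in when it is done.

```bash
mkdir -p pics; ls; python3 - <<'E'
from bench import bot,camera
import cv2
o=bot.get_obs();print({k:o[k] for k in ("time","tcp_pos","orientation","joint_positions","gripper_width")})
for n in ("top","scene"):
    c=camera(n);cv2.imwrite(f"pics/{n}0.png",c["frame"][:,:,::-1]);print(n,c["fovy"],c["cx"],c["cy"],c["rvec"],c["tvec"])
E
```

```text
pics
{'time': 0.0, 'tcp_pos': array([0.17750355, 0.62462107, 0.18882688]), 'orientation': array([-3.13978802e+00,  1.38455985e-04,  2.86478788e+00]), 'joint_positions': array([-1.33702674,  0.46838389, -0.01162009,  1.60364581,  0.00602325,
        1.07140725, -0.05629803]), 'gripper_width': 1.002881123349716}
top 52.039994262851586 315.35954979091514 202.2935401511917 [ 2.20342966 -2.15430677  0.10594855] [0.04291119 0.59286503 1.01963074]
scene 44.744504444904294 324.0417505536334 203.7971330883179 [ 1.86309807  1.34556282 -0.7097664 ] [-0.22865844 -0.21025238  1.58193307]
```

View pics/top0.png

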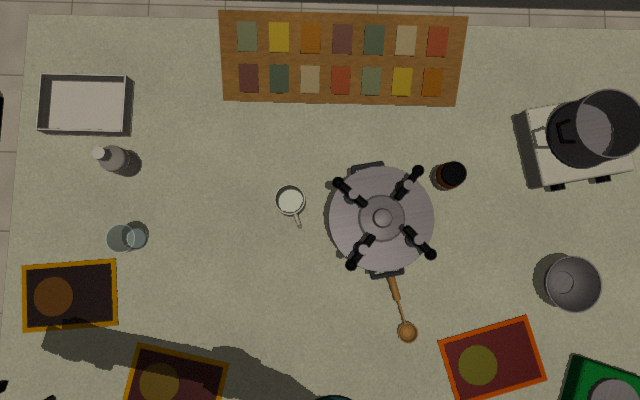

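View pics/scene0.png

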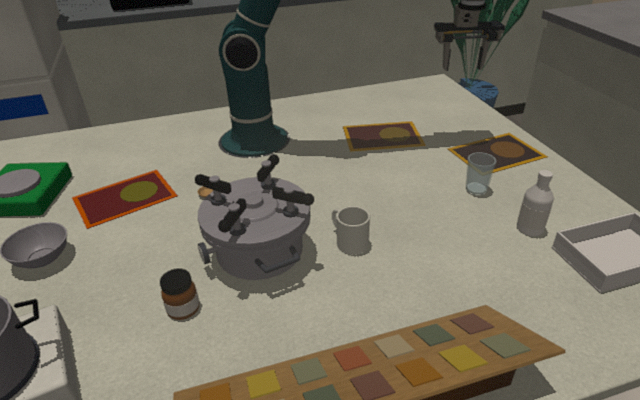

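The top view shows the vessel centred near (382,217). The handle balls are at about (338,183), (418,170), (431,255) and (351,265), with the mug at (291,201) and the jar at (451,175). The scene view shows the same layout from the front. Next I'll measure with the depth image.

```bash
cat > h.py <<'E'
import numpy as np, cv2
from bench import bot, camera
def cloud(c):
    f=200/np.tan(np.radians(c["fovy"])/2); z=c["range_z"]
    v,u=np.mgrid[0:400,0:640]
    p=np.stack([(u-c["cx"])/f*z,(v-c["cy"])/f*z,z],-1)
    R=cv2.Rodrigues(np.array(c["rvec"],float))[0]
    return (p-np.array(c["tvec"]))@R   # R^T(p-t)
def bars(c, ctr=None):
    P=cloud(c); g=c["frame"].max(2); ok=c["range_z"]>0
    roi=np.zeros((400,640),bool)
    roi[150:290,315:450]=1
    lid=roi&ok&(abs(P[...,2]-.131)<.012)&(g>70)
    pts=(lid.astype(np.uint8)); (u,v),r=cv2.minEnclosingCircle(cv2.findNonZero(pts))
    m=(roi&ok&(g<60)&(P[...,2]>.155)&(P[...,2]<.21)).astype(np.uint8)
    n,l,s,cen=cv2.connectedComponentsWithStats(m)
    out=[]
    for i in range(1,n):
        if s[i,4]<60: continue
        q=P[l==i]; d=cv2.fitLine(q[:,:2].astype(np.float32),cv2.DIST_L2,0,.01,.01).ravel()
        t=(q[:,:2]-d[2:])@d[:2]; 
        out.append((cen[i],d[2:],d[:2],t.min(),t.max(),np.percentile(q[:,2],[10,50,90]),len(q)))
    return P,lid,(u,v,r),out
E
python3 - <<'E'
from h import *
np.set_printoptions(precision=4,suppress=True)
c=camera("top");P,lid,circ,out=bars(c)
print(circ,np.median(P[lid],0))
L=P[lid];cc,r=cv2.minEnclosingCircle(L[:,:2].astype(np.float32));print(cc,r,np.percentile(L[:,2],[5,50,95]))
cap=(abs(P[...,2]-.157)<.008)&(c["frame"].max(2)>70)&(np.hypot(P[...,0]-cc[0],P[...,1]-cc[1])<.04)
print("cap",P[cap].mean(0),cap.sum())
for o in out: print(*o)
E
```

```text
(381.1603088378906, 218.4002227783203, 53.428043365478516) [ 0.5486 -0.0932  0.1332]
(0.5498676896095276, -0.09443830698728561) 0.12199363112449646 [0.1301 0.1332 0.141 ]
cap [ 0.5495 -0.0941  0.1553] 245
[415.7267 172.6584] [ 0.647  -0.1597] [ 0.7984 -0.6022] -0.022565431507451408 0.020231988293309456 [0.1833 0.1885 0.1914] 161
[348.0572 191.0135] [ 0.6035 -0.0129] [0.6305 0.7762] -0.04927512981669702 0.0421197116087369 [0.1808 0.1884 0.1908] 297
[400.4472 192.8618] [ 0.6021 -0.1267] [ 0.86   -0.5103] -0.015410279044574343 0.024441577974664386 [0.1772 0.1885 0.1915] 123
[409.5649 232.4122] [ 0.517  -0.1471] [0.8215 0.5702] -0.027626109597407095 0.01543089642290921 [0.1732 0.1872 0.1905] 131
[369.2292 239.8125] [ 0.4992 -0.0598] [ 0.7413 -0.6712] -0.014515231393231161 0.013417910349277855 [0.1853 0.1889 0.1915] 96
[427.2919 250.8865] [ 0.4783 -0.1849] [0.6698 0.7425] -0.021311639953976124 0.027976528114773844 [0.1813 0.1871 0.1903] 185
[353.1784 260.973 ] [ 0.4535 -0.0262] [ 0.8194 -0.5732] -0.02076355553564583 0.027023784088045778 [0.1828 0.1881 0.1905] 185
```

```bash
cat >> h.py <<'E'
C=np.array([.5497,-.0942])
def bars2(c):
    "per quadrant: stem guess, bar direction, turn"
    P=cloud(c); q=P[(c["range_z"]>0)&(P[...,2]>.168)&(P[...,2]<.21)][:,:2]
    q=q[np.hypot(*(q-C).T)<.15]; q=q[np.hypot(*(q-C).T)>.035]
    a=np.degrees(np.arctan2(*(q-C).T[::-1]))%360
    res=[]
    for A in A0:
        s=q[abs((a-A+180)%360-180)<45]
        d=cv2.fitLine(s.astype(np.float32),cv2.DIST_HUBER,0,.001,.01).ravel()
        u=d[:2]; st=C+.085*np.array([np.cos(np.radians(A)),np.sin(np.radians(A))])
        if u@(s.mean(0)-st)<0:u=-u          # ball end is the long one
        t=(s-d[2:])@u; w=(s-d[2:])@np.array([-u[1],u[0]])
        stem=d[2:]+u*(np.percentile(t,99.5)-.055)   # axis from ball tip
        yaw=np.degrees(np.arctan2(u[1],u[0]))
        res.append((A,len(s),s.mean(0),stem,yaw,np.percentile(t,99.5)-np.percentile(t,.5),w.std()))
    return res
A0=[53,143,233,323]
E
python3 - <<'E'
from h import *
np.set_printoptions(precision=4,suppress=True)
c=camera("top")
R=bars2(c)
for r in R: print(*r, "polar",np.hypot(*(r[3]-C)),np.degrees(np.arctan2(*(r[3]-C)[::-1])))
S=np.array([r[3] for r in R]);print("mean stem",S.mean(0))
P=cloud(c); d=np.hypot(P[...,0]-C[0],P[...,1]-C[1])
m=(d>.128)&(d<.146)&(abs(P[...,2]-.072)<.02)
q=P[m][:,:2]-C;a=np.degrees(np.arctan2(q[:,1],q[:,0]));print("carry",np.median(a[abs(a)<90]),np.median(a[abs(a)>90]%360),m.sum())
print([ (i,j) for i,j in zip(*np.histogram(a%360,24,(0,360)))])
E
```

```text
53 376 [ 0.6022 -0.0153] [ 0.595  -0.0244] 51.368397 0.08964573860236172 0.005576237518778908 polar 0.08319075025658935 57.04258842812789
143 384 [ 0.4711 -0.0398] [ 0.4808 -0.0469] 143.77927 0.09028427762738692 0.005550617930337621 polar 0.08359517533098122 145.54552555408227
233 402 [ 0.4956 -0.1688] [ 0.5031 -0.1615] -136.12074 0.09007078336962471 0.005634134388944173 polar 0.08185310269460906 -124.69713773967659
323 373 [ 0.6259 -0.1451] [ 0.6174 -0.1388] -36.150978 0.0896530987388717 0.005599994686642456 polar 0.08105852705688875 -33.385417790752406
mean stem [ 0.5491 -0.0929]
carry 13.139580569474326 189.4885912102371 357
[(np.int64(65), np.float64(0.0)), (np.int64(74), np.float64(15.0)), (np.int64(0), np.float64(30.0)), (np.int64(0), np.float64(45.0)), (np.int64(0), np.float64(60.0)), (np.int64(0), np.float64(75.0)), (np.int64(0), np.float64(90.0)), (np.int64(0), np.float64(105.0)), (np.int64(0), np.float64(120.0)), (np.int64(0), np.float64(135.0)), (np.int64(0), np.float64(150.0)), (np.int64(45), np.float64(165.0)), (np.int64(76), np.float64(180.0)), (np.int64(68), np.float64(195.0)), (np.int64(0), np.float64(210.0)), (np.int64(0), np.float64(225.0)), (np.int64(0), np.float64(240.0)), (np.int64(0), np.float64(255.0)), (np.int64(0), np.float64(270.0)), (np.int64(0), np.float64(285.0)), (np.int64(0), np.float64(300.0)), (np.int64(0), np.float64(315.0)), (np.int64(0), np.float64(330.0)), (np.int64(29), np.float64(345.0))]
```

```bash
cat >> h.py <<'E'
from scipy.spatial.transform import Rotation as Ro
ST=dict(A=(.5968,-.0231),B=(.4788,-.0462),C=(.5020,-.1641),D=(.6200,-.1410))
def go(x,y,z,yaw):
    o=bot.get_obs(); R=Ro.from_euler("xyz",o["orientation"]); T=Ro.from_euler("xyz",[180,0,yaw],degrees=True)
    d=R.inv().apply(np.array([x,y,z])-o["tcp_pos"]); r=(R.inv()*T).as_rotvec()
    print("t %.1f"%o["time"],"offset(now frame)",np.round(d/.15,3),"offset(final frame)",np.round(T.inv().apply(np.array([x,y,z])-o["tcp_pos"])/.15,3),"dr",np.round(np.degrees(r)/90,3),"F",np.round(o["force"],1),"j",np.round(o["joint_positions"],2))
E
python3 - <<'E'
from h import *
go(*ST["A"],.25,51.5)
E
```

```text
t 0.2 offset(now frame) [-3.869 -3.392 -0.401] offset(final frame) [-1.641  4.876 -0.405] dr [-0.000e+00  1.000e-03  1.252e+00] F [-0.5 -0.5 -0.3] j [-1.34  0.47 -0.01  1.6   0.01  1.07 -0.06]
```

```bash
python3 -m pendant '[{"offset":[-0.05,-0.05,-0.2],"dr":[0,0,0]},{"offset":[-0.16,-0.14,-0.2],"dr":[0,0,0]},{"offset":[-0.16,-0.14,0],"dr":[0,0,0]},{"offset":[-0.16,-0.14,0],"dr":[0,0,0]},{"offset":[-0.16,-0.14,0],"dr":[0,0,0]},{"offset":[-0.16,-0.14,0],"dr":[0,0,0]},{"offset":[-0.16,-0.14,0],"dr":[0,0,0]},{"offset":[-0.16,-0.14,0],"dr":[0,0,0]},{"offset":[-0.16,-0.14,0],"dr":[0,0,0]},{"offset":[-0.16,-0.14,0],"dr":[0,0,0]},{"offset":[-0.16,-0.14,0],"dr":[0,0,0]},{"offset":[-0.16,-0.14,0],"dr":[0,0,0]},{"offset":[-0.16,-0.14,0],"dr":[0,0,0]},{"offset":[-0.16,-0.14,0],"dr":[0,0,0]},{"offset":[-0.16,-0.14,0],"dr":[0,0,0]},{"offset":[-0.16,-0.14,0],"dr":[0,0,0]},{"offset":[-0.16,-0.14,0],"dr":[0,0,0]},{"offset":[-0.16,-0.14,0],"dr":[0,0,0]},{"offset":[-0.16,-0.14,0],"dr":[0,0,0]},{"offset":[-0.16,-0.14,0],"dr":[0,0,0]}]' 44 5; python3 -c '
from h import *
go(*ST["A"],.25,51.5)'
```

```text
time: 1.87
tcp_pos: [0.5121, 0.1074, 0.2484]
orientation: [3.141, 0.0, 2.865]
force: [0.7, 0.7, 0.7]
gripper_width: 0.483
finger_force: 0.0
t 1.9 offset(now frame) [-0.781 -0.683 -0.011] offset(final frame) [-0.329  0.984 -0.01 ] dr [ 0.    -0.     1.252] F [0.7 0.7 0.7] j [-0.58  0.19  0.36  1.86 -0.07  1.1   1.1 ]
```

```bash
python3 -m pendant '[{"offset":[-0.156,-0.137,0],"dr":[0,0,0]},{"offset":[-0.156,-0.137,0],"dr":[0,0,0]},{"offset":[-0.156,-0.137,0],"dr":[0,0,0]},{"offset":[-0.156,-0.137,0],"dr":[0,0,0]},{"offset":[-0.156,-0.137,0],"dr":[0,0,0]},{"offset":[0,0,0],"dr":[0,0,0.075]},{"offset":[0,0,0],"dr":[0,0,0.075]},{"offset":[0,0,0],"dr":[0,0,0.075]},{"offset":[0,0,0],"dr":[0,0,0.075]},{"offset":[0,0,0],"dr":[0,0,0.075]},{"offset":[0,0,0],"dr":[0,0,0.075]},{"offset":[0,0,0],"dr":[0,0,0.075]},{"offset":[0,0,0],"dr":[0,0,0.075]},{"offset":[0,0,0],"dr":[0,0,0.075]},{"offset":[0,0,0],"dr":[0,0,0.075]},{"offset":[0,0,0],"dr":[0,0,0.075]},{"offset":[0,0,0],"dr":[0,0,0.075]},{"offset":[0,0,0],"dr":[0,0,0.075]},{"offset":[0,0,0],"dr":[0,0,0.075]},{"offset":[0,0,0],"dr":[0,0,0.075]}]'; python3 -c '
from h import *
go(*ST["A"],.25,51.5)'
```

```text
time: 3.53
tcp_pos: [0.5959, -0.0219, 0.2482]
orientation: [-3.141, -0.0, 1.092]
force: [-0.5, -1.6, 0.3]
gripper_width: 0.481
finger_force: 0.0
t 3.5 offset(now frame) [-0.004  0.009 -0.012] offset(final frame) [-0.003  0.01  -0.012] dr [-0.     0.     0.123] F [-0.5 -1.6  0.3] j [-0.62  0.39  0.79  1.71 -0.3   1.17 -0.23]
```

```bash
python3 -m pendant '[{"offset":[0,0.01,0],"dr":[0,0,0.062]},{"offset":[0,0,0],"dr":[0,0,0.061]},{"offset":[0,0,0],"dr":[0,0,0]}]'; python3 -c '
from h import *
go(*ST["A"],.17,51.5)
cv2.imwrite("pics/w1.png",camera("wrist")["frame"][:,:,::-1])
'
```

```text
time: 3.78
tcp_pos: [0.5972, -0.0226, 0.2481]
orientation: [-3.141, 0.001, 0.902]
force: [-0.8, -0.5, -0.1]
gripper_width: 0.48
finger_force: 0.0
t 3.8 offset(now frame) [-0.004  0.     0.52 ] offset(final frame) [-0.005  0.     0.52 ] dr [-0.     0.     0.002] F [-0.8 -0.5 -0.1] j [-0.65  0.4   0.83  1.71 -0.32  1.17 -0.4 ]
```

View pics/w1.png

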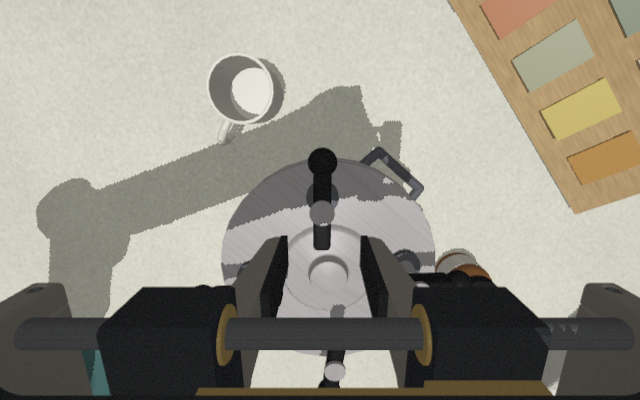

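The wrist view shows bar A upright at column 322, centred between the fingers (about 262 and 380) and with the ball at (322,162), so it is aligned. Next I descend and grip.

```bash
python3 -m pendant '[{"offset":[0,0,0.13],"dr":[0,0,0]},{"offset":[0,0,0.13],"dr":[0,0,0]},{"offset":[0,0,0.13],"dr":[0,0,0]},{"offset":[0,0,0.13],"dr":[0,0,0]},{"offset":[0,0,0],"dr":[0,0,0]}]' 44; python3 -m pendant '[{"offset":[0,0,0],"dr":[0,0,0]},{"offset":[0,0,0],"dr":[0,0,0]},{"offset":[0,0,0],"dr":[0,0,0]},{"offset":[0,0,0],"dr":[0,0,0]},{"offset":[0,0,0],"dr":[0,0,0]},{"offset":[0,0,0],"dr":[0,0,0]}]' 0 40
```

```text
time: 4.25
tcp_pos: [0.5947, -0.0221, 0.1668]
orientation: [-3.137, 0.004, 0.907]
force: [-0.4, 0.4, -0.6]
gripper_width: 0.477
finger_force: 0.0
time: 4.75
tcp_pos: [0.5977, -0.0226, 0.171]
orientation: [3.141, -0.001, 0.905]
force: [0.1, 0.3, -0.2]
gripper_width: 0.066
finger_force: 0.0
```

```bash
python3 -c '
from h import *
o=bot.get_obs();print(o["gripper_width"],o["finger_force"])
cv2.imwrite("pics/w2.png",camera("wrist")["frame"][:,:,::-1])
c=camera("scene");cv2.imwrite("pics/s2.png",cv2.resize(c["frame"][130:280,170:350,::-1],None,fx=3,fy=3))
P=cloud(c);print(P[195:200,212:216])
'
```

```text
0.06565818367030378 0.0
[[[ 0.47430688 -0.17337648  0.1330152 ]
  [ 0.47447591 -0.17121614  0.1326205 ]
  [ 0.50315409 -0.16974271  0.15127893]
  [ 0.50714761 -0.16774505  0.15345675]]

 [[ 0.48591994 -0.17401683  0.13813421]
  [ 0.49062786 -0.17197792  0.14078766]
  [ 0.49226588 -0.16988484  0.14138503]
  [ 0.50704985 -0.16813878  0.15081404]]

 [[ 0.49357131 -0.174574    0.14064633]
  [ 0.49094661 -0.17239438  0.1383763 ]
  [ 0.49467006 -0.17034731  0.1403816 ]
  [ 0.50666315 -0.16852627  0.14796891]]

 [[ 0.49765777 -0.17506051  0.14078591]
  [ 0.49864013 -0.17296302  0.14094769]
  [ 0.4983785  -0.17083855  0.14026773]
  [ 0.5075592  -0.16894747  0.1459836 ]]

 [[ 0.49867606 -0.17548997  0.13885957]
  [ 0.50110686 -0.17342093  0.14000595]
  [ 0.50003013 -0.1712815   0.13876991]
  [ 0.50209292 -0.16921158  0.13966789]]]
```

View pics/w2.png

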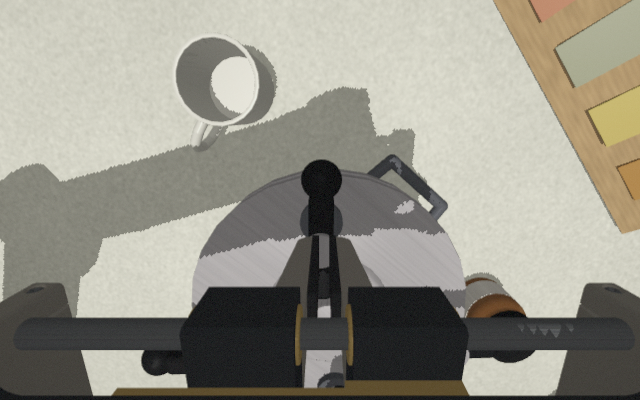

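View pics/s2.png

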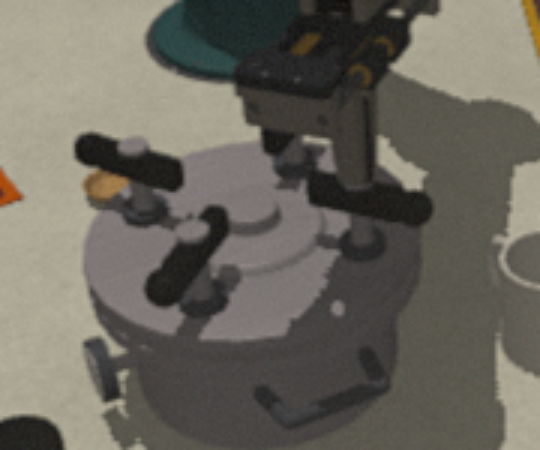

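The wrist view shows the fingers nearly shut at columns 308–337, row 250, with the bar ahead of them and the ball at (322,180). The scene crop (around (355,185)) suggests the tips are above the bar or only at its cap. The width is under 16 mm and the force is zero, so the grip needs checking in tool coordinates.

```bash
python3 -m pendant '[{"offset":[0,0,0],"dr":[0,0,0]},{"offset":[0,0,0],"dr":[0,0,0]},{"offset":[0,0,0],"dr":[0,0,0]},{"offset":[0,0,0],"dr":[0,0,0]}]' ; cat >> h.py <<'E'
def wcloud():
    o=bot.get_obs(); c=camera("wrist"); f=200/np.tan(np.radians(c["fovy"])/2); z=c["range_z"]
    v,u=np.mgrid[0:400,0:640]; p=np.stack([(u-c["cx"])/f*z,(v-c["cy"])/f*z,z],-1)
    M=np.array(c["mount"]); T=p@M[:3,:3].T+M[:3,3]; T[z==0]=np.nan
    W=T@Ro.from_euler("xyz",o["orientation"]).as_matrix().T+o["tcp_pos"]
    return c,T,W
E
python3 -c '
from h import *
np.set_printoptions(precision=4,suppress=True)
c,T,W=wcloud(); print(c["mount"],bot.get_obs()["finger_force"])
for r in (165,180,200,215,225,232,236,240,245,250,260,270,280): print(r,T[r,[300,312,322,333,340]].ravel()*1000)
print("ball W",np.nanmean(W[175:185,316:328],(0,1)))
'
```

```text
time: 5.18
tcp_pos: [0.5974, -0.0227, 0.1703]
orientation: [3.142, 0.0, 0.904]
force: [-1.1, -0.3, 0.4]
gripper_width: 0.005
finger_force: 0.0
[[ 0.0004 -0.9615 -0.2747  0.0785]
 [ 1.      0.0002  0.0007  0.0002]
 [-0.0006 -0.2747  0.9615 -0.1945]
 [ 0.      0.      0.      1.    ]] 0.0
165 [ 24.144  -28.2297 171.1915  51.5762  -6.6937 -13.3112  51.8346  -0.6869
 -15.0384  51.3684   5.9479 -11.8891  24.1923  20.1867 170.9586]
180 [ 32.3166 -18.0855  37.478   43.4458  -6.5913 -18.3989  43.8187  -0.6715
 -20.2645  43.186    5.8634 -17.0783  42.2276  10.2995 -12.2595]
200 [ 16.284  -18.399   37.1447  30.786   -6.7778 -16.8315  31.0547  -0.6976
 -17.8269  30.5101   6.0143 -15.7941  16.3996  13.2629  36.7394]
215 [  3.6303 -18.707   37.6928  21.5277  -6.8372 -17.7967  22.1516  -0.6988
 -19.7278  20.8652   6.1013 -15.7353   6.494   12.9984  28.8308]
225 [ -2.2534 -18.2802  30.3043  15.1346  -6.8919 -18.088   15.4811  -0.7096
 -19.0497  14.2385   6.1644 -15.5878  -1.9555  13.1614  29.4892]
232 [-11.3246 -19.0887  38.5786  10.2147  -6.9709 -17.2986  10.8992  -0.7147
 -19.0722   9.8764   6.17
[... 363 characters left out ...]
8  -6.235  -37.4812  11.3558  -0.6153
 -40.1027  10.5485   5.512  -38.2452  10.7128   9.3952 -38.6218]
250 [ 10.908  -12.3336 -45.7095  10.5531  -5.96   -44.927   11.1638  -0.5865
 -46.2698  10.6093   5.3058 -45.0483  10.7186   9.0454 -45.2878]
260 [ 10.7084 -11.4834 -57.1673  10.7401  -5.5094 -57.2305  10.9816  -0.5328
 -57.7187  10.8743   4.9269 -57.5006  11.3033   8.3501 -58.3688]
270 [ 11.52   -10.5826 -69.0158  11.1143  -5.1036 -68.2554  11.8715  -0.4756
 -69.6729  11.8859   4.5492 -69.6994  11.3818   7.804  -68.7549]
280 [ 10.4278 -10.0805 -76.0586  11.5801  -4.7412 -78.0625  10.9286  -0.4425
 -76.9292  11.4286   4.3084 -77.7986  12.2535   7.241  -79.2332]
ball W [0.6238 0.0125 0.1899]
```

The fingers closed to zero in free air. Tool coordinates put the visible fingertips at about z = −25 mm, just above the bar top at −19 mm, not 11 mm ahead of the TCP as the spec says. I'll open them and measure the tips directly.

```bash
python3 -m pendant '[{"offset":[0,0,0],"dr":[0,0,0]},{"offset":[0,0,0],"dr":[0,0,0]},{"offset":[0,0,0],"dr":[0,0,0]},{"offset":[0,0,0],"dr":[0,0,0]},{"offset":[0,0,0],"dr":[0,0,0]},{"offset":[0,0,0],"dr":[0,0,0]},{"offset":[0,0,0],"dr":[0,0,0]}]' 44 40; python3 -c '
from h import *
np.set_printoptions(precision=1,suppress=True)
c,T,W=wcloud(); T=T*1000
for r in range(205,300,6):
    k=(abs(T[r,:,1])<60)&(T[r,:,2]<25)&(T[r,:,0]<25); k=np.flatnonzero(k)
    if len(k): print(r,k[0],k[-1],[tuple(np.round(T[r,i])) for i in k[::max(1,len(k)//8)]])
print(bot.get_obs()["tcp_pos"],bot.get_obs()["gripper_width"])
'
```

```text
time: 5.82
tcp_pos: [0.5973, -0.0227, 0.1703]
orientation: [3.142, 0.0, 0.904]
force: [0.2, -0.5, 0.1]
gripper_width: 0.47
finger_force: 0.0
211 308 333 [(np.float64(24.0), np.float64(-9.0), np.float64(-17.0)), (np.float64(24.0), np.float64(-7.0), np.float64(-18.0)), (np.float64(24.0), np.float64(-6.0), np.float64(-18.0)), (np.float64(25.0), np.float64(-4.0), np.float64(-19.0)), (np.float64(25.0), np.float64(-2.0), np.float64(-19.0)), (np.float64(24.0), np.float64(1.0), np.float64(-19.0)), (np.float64(24.0), np.float64(2.0), np.float64(-18.0)), (np.float64(24.0), np.float64(4.0), np.float64(-19.0)), (np.float64(24.0), np.float64(6.0), np.float64(-16.0))]
217 308 333 [(np.float64(19.0), np.float64(-9.0), np.float64(-15.0)), (np.float64(20.0), np.float64(-7.0), np.float64(-17.0)), (np.float64(21.0), np.float64(-6.0), np.float64(-19.0)), (np.float64(21.0), np.float64(-4.0), np.float64(-19.0)), (np.float64(21.0), np.float64(-2.0), np.float64(-19.0)), (np.float64(21.0), np.float64(-0.0), np.float64(-19.0)), (np.float64(20.0), np.float64(2.0), np.float64(-18.0)), (np.float64(21.0), np.floa
[... 6225 characters left out ...]
np.float64(-83.0)), (np.float64(12.0), np.float64(28.0), np.float64(-86.0)), (np.float64(12.0), np.float64(34.0), np.float64(-85.0))]
295 237 410 [(np.float64(11.0), np.float64(-34.0), np.float64(-89.0)), (np.float64(13.0), np.float64(-28.0), np.float64(-91.0)), (np.float64(10.0), np.float64(-24.0), np.float64(-87.0)), (np.float64(1.0), np.float64(-21.0), np.float64(-74.0)), (np.float64(-33.0), np.float64(-4.0), np.float64(-19.0)), (np.float64(-35.0), np.float64(5.0), np.float64(-17.0)), (np.float64(10.0), np.float64(22.0), np.float64(-87.0)), (np.float64(12.0), np.float64(27.0), np.float64(-91.0)), (np.float64(12.0), np.float64(32.0), np.float64(-90.0))]
[ 0.6 -0.   0.2] 0.47495326805772603
```

The tips are indeed about 24 mm behind the stated TCP, and the carriages start at about −85 mm. I'll go 35 mm lower, which leaves the carriages about 25 mm above the bar.

```bash
python3 -m pendant '[{"offset":[0,-0.008,0.06],"dr":[0,0,0]},{"offset":[0,0,0.06],"dr":[0,0,0]},{"offset":[0,0,0.06],"dr":[0,0,0]},{"offset":[0,0,0.055],"dr":[0,0,0]},{"offset":[0,0,0],"dr":[0,0,0]}]' 44 ; python3 -m pendant '[{"offset":[0,0,0],"dr":[0,0,0]},{"offset":[0,0,0],"dr":[0,0,0]},{"offset":[0,0,0],"dr":[0,0,0]},{"offset":[0,0,0],"dr":[0,0,0]},{"offset":[0,0,0],"dr":[0,0,0]},{"offset":[0,0,0],"dr":[0,0,0]}]' 0 40
```

```text
time: 6.28
tcp_pos: [0.5948, -0.0218, 0.1326]
orientation: [-3.139, 0.003, 0.904]
force: [-0.0, 0.1, 0.3]
gripper_width: 0.481
finger_force: 0.0
time: 6.78
tcp_pos: [0.5962, -0.0215, 0.1355]
orientation: [-3.141, -0.001, 0.904]
force: [-3.2, 1.3, 3.9]
gripper_width: 0.171
finger_force: 40.0
```

```bash
python3 -m pendant '[{"offset":[0,0,0.003],"dr":[0,0,0.055]},{"offset":[0,0,0.003],"dr":[0,0,0.055]},{"offset":[0,0,0.003],"dr":[0,0,0.055]},{"offset":[0,0,0.003],"dr":[0,0,0.055]},{"offset":[0,0,0.003],"dr":[0,0,0.055]},{"offset":[0,0,0.003],"dr":[0,0,0.055]},{"offset":[0,0,0.003],"dr":[0,0,0.055]},{"offset":[0,0,0.003],"dr":[0,0,0.055]},{"offset":[0,0,0],"dr":[0,0,0]},{"offset":[0,0,0],"dr":[0,0,0]}]';  python3 -c '
from h import *
o=bot.get_obs();print(o["torque"],o["force"])'
```

```text
time: 7.62
tcp_pos: [0.5966, -0.0223, 0.1322]
orientation: [3.141, -0.0, 0.213]
force: [-1.3, 0.5, 5.3]
gripper_width: 0.173
finger_force: 40.0
[-0.04734987  0.63427388 -0.16927623] [-1.27547045  0.53803022  5.33690005]
```

```bash
python3 -c '
from h import *
go(*ST["C"],.20,44)'; python3 -m pendant '[{"offset":[0,0,0],"dr":[0,0,0]},{"offset":[0,0,0],"dr":[0,0,0]},{"offset":[0,0,0],"dr":[0,0,0]},{"offset":[0,0,0],"dr":[0,0,0]},{"offset":[0,0,-0.1],"dr":[0,0,0]},{"offset":[0,0,-0.12],"dr":[0,0,0]},{"offset":[0,0,-0.12],"dr":[0,0,0]},{"offset":[0,0,-0.12],"dr":[0,0,0]}]' 40 40
```

```text
t 7.6 offset(now frame) [-0.816  0.791 -0.452] offset(final frame) [-1.11   0.242 -0.452] dr [ 0.    -0.    -0.353] F [-1.3  0.5  5.3] j [-0.69  0.59  0.93  1.83 -0.56  1.   -0.89]
time: 8.28
tcp_pos: [0.5965, -0.0223, 0.2023]
orientation: [3.141, -0.001, 0.213]
force: [0.4, -0.9, 0.1]
gripper_width: 0.435
finger_force: 0.0
```

```bash
python3 -m pendant '[{"offset":[-0.136,0.132,0],"dr":[0,0,0]},{"offset":[-0.136,0.132,0],"dr":[0,0,0]},{"offset":[-0.136,0.132,0],"dr":[0,0,0]},{"offset":[-0.136,0.132,0],"dr":[0,0,0]},{"offset":[-0.136,0.132,0],"dr":[0,0,0]},{"offset":[-0.136,0.132,0],"dr":[0,0,0]},{"offset":[0,0,0],"dr":[0,0,-0.07]},{"offset":[0,0,0],"dr":[0,0,-0.07]},{"offset":[0,0,0],"dr":[0,0,-0.07]},{"offset":[0,0,0],"dr":[0,0,-0.07]},{"offset":[0,0,0],"dr":[0,0,-0.073]},{"offset":[0,0,0],"dr":[0,0,0]},{"offset":[0,0,0],"dr":[0,0,0]}]' 40 40; cat >> h.py <<'E'
def near():
    "bar between the fingers, in tool mm: lateral offset at several x, its tilt"
    c,T,W=wcloud(); T=T*1000; o=bot.get_obs()
    zt=(o["tcp_pos"][2]-.189)*1000
    k=(abs(T[...,2]-zt)<9)&(abs(T[...,1])<17)&(T[...,0]>-32)&(T[...,0]<60)
    q=T[k][:,:2]; d=cv2.fitLine(q.astype(np.float32),cv2.DIST_HUBER,0,.001,.01).ravel()
    s=d[1]/d[0]; print("n",len(q),"y at stem %.1f mm"%(d[3]-s*d[2]),"tilt deg %.1f (dr share %.3f)"%(np.degrees(np.arctan(s)),np.degrees(np.arctan(s))/90),"x range",np.percentile(q[:,0],[.5,99.5]))
E
python3 -c '
from h import *
go(*ST["C"],.135,44); near()'
```

```text
time: 9.37
tcp_pos: [0.5021, -0.1643, 0.2013]
orientation: [3.141, -0.001, 0.764]
force: [-0.1, -0.9, 0.1]
gripper_width: 0.438
finger_force: 0.0
t 9.4 offset(now frame) [-0.    -0.002  0.442] offset(final frame) [ 0.    -0.001  0.442] dr [ 0.    -0.001 -0.002] F [-0.1 -0.9  0.1] j [-0.5   0.33  0.93  1.93 -0.31  1.03 -0.24]
n 2110 y at stem -1.8 mm tilt deg -0.2 (dr share -0.002) x range [-31.19166026  38.2315089 ]
```

```bash
python3 -m pendant '[{"offset":[0,-0.006,0.11],"dr":[0,0,0]},{"offset":[0,0,0.11],"dr":[0,0,0]},{"offset":[0,0,0.11],"dr":[0,0,0]},{"offset":[0,0,0.11],"dr":[0,0,0]},{"offset":[0,0,0],"dr":[0,0,0]}]' 40 40; python3 -m pendant '[{"offset":[0,0,0],"dr":[0,0,0]},{"offset":[0,0,0],"dr":[0,0,0]},{"offset":[0,0,0],"dr":[0,0,0]},{"offset":[0,0,0],"dr":[0,0,0]},{"offset":[0,0,0],"dr":[0,0,0]},{"offset":[0,0,0],"dr":[0,0,0]}]' 0 40
```

```text
time: 9.83
tcp_pos: [0.4994, -0.1626, 0.1322]
orientation: [-3.138, 0.003, 0.766]
force: [0.5, 0.3, 0.3]
gripper_width: 0.438
finger_force: 0.0
time: 10.33
tcp_pos: [0.5013, -0.1628, 0.1354]
orientation: [-3.141, -0.001, 0.767]
force: [-2.8, 1.9, 4.5]
gripper_width: 0.172
finger_force: 40.0
```

```bash
python3 -m pendant '[{"offset":[0,0,0.0026],"dr":[0,0,0.051]},{"offset":[0,0,0.0026],"dr":[0,0,0.051]},{"offset":[0,0,0.0026],"dr":[0,0,0.051]},{"offset":[0,0,0.0026],"dr":[0,0,0.051]},{"offset":[0,0,0.0026],"dr":[0,0,0.051]},{"offset":[0,0,0.0026],"dr":[0,0,0.051]},{"offset":[0,0,0.0026],"dr":[0,0,0.051]},{"offset":[0,0,0],"dr":[0,0,0]},{"offset":[0,0,0],"dr":[0,0,0]}]'; python3 -m pendant '[{"offset":[0,0,0],"dr":[0,0,0]},{"offset":[0,0,0],"dr":[0,0,0]},{"offset":[0,0,0],"dr":[0,0,0]},{"offset":[0,0,0],"dr":[0,0,0]},{"offset":[0,0,-0.1],"dr":[0,0,0]},{"offset":[0,0,-0.12],"dr":[0,0,0]},{"offset":[0,0,-0.12],"dr":[0,0,0]},{"offset":[0,0,-0.12],"dr":[0,0,0]}]' 40 40; python3 -c '
from h import *
go(*ST["B"],.20,143.8)'
```

```text
time: 11.08
tcp_pos: [0.5016, -0.1634, 0.1328]
orientation: [-3.141, -0.001, 0.206]
force: [-2.1, 1.2, 5.3]
gripper_width: 0.169
finger_force: 40.0
time: 11.75
tcp_pos: [0.5011, -0.1634, 0.2014]
orientation: [3.142, 0.0, 0.206]
force: [0.5, 0.7, -0.1]
gripper_width: 0.438
finger_force: 0.0
t 11.8 offset(now frame) [ 0.015 -0.795  0.01 ] offset(final frame) [0.581 0.543 0.01 ] dr [-0.     0.    -1.466] F [ 0.5  0.7 -0.1] j [-0.62  0.39  1.1   1.94 -0.4   1.05 -0.71]
```

```bash
python3 -m pendant '[{"offset":[0.003,-0.159,0],"dr":[0,0,0]},{"offset":[0.003,-0.159,0],"dr":[0,0,0]},{"offset":[0.003,-0.159,0],"dr":[0,0,0]},{"offset":[0.003,-0.159,0],"dr":[0,0,0]},{"offset":[0.003,-0.159,0],"dr":[0,0,0]},{"offset":[0,0,0],"dr":[0,0,-0.075]},{"offset":[0,0,0],"dr":[0,0,-0.075]},{"offset":[0,0,0],"dr":[0,0,-0.075]},{"offset":[0,0,0],"dr":[0,0,-0.075]},{"offset":[0,0,0],"dr":[0,0,-0.075]},{"offset":[0,0,0],"dr":[0,0,-0.075]},{"offset":[0,0,0],"dr":[0,0,-0.075]},{"offset":[0,0,0],"dr":[0,0,-0.075]},{"offset":[0,0,0],"dr":[0,0,-0.075]},{"offset":[0,0,0],"dr":[0,0,-0.075]},{"offset":[0,0,0],"dr":[0,0,-0.075]},{"offset":[0,0,0],"dr":[0,0,-0.075]},{"offset":[0,0,0],"dr":[0,0,-0.075]},{"offset":[0,0,0],"dr":[0,0,-0.075]},{"offset":[0,0,0],"dr":[0,0,-0.075]}]'; python3 -m pendant '[{"offset":[0,0,0],"dr":[0,0,-0.075]},{"offset":[0,0,0],"dr":[0,0,-0.075]},{"offset":[0,0,0],"dr":[0,0,-0.075]},{"offset":[0,0,0],"dr":[0,0,-0.075]},{"offset":[0,0,0],"dr":[0,0,-0.041]},{"offset":[0,0,0],"dr":[0,0,0]},{"offset":[0,0,0],"dr":[0,0,0]}]';python3 -c '
from h import *
go(*ST["B"],.135,143.8);near()'
```

```text
time: 13.42
tcp_pos: [0.479, -0.0462, 0.2008]
orientation: [3.141, -0.0, 1.98]
force: [0.6, 0.4, -0.5]
gripper_width: 0.435
finger_force: 0.0
time: 14.0
tcp_pos: [0.479, -0.0463, 0.2008]
orientation: [3.141, 0.0, 2.507]
force: [0.4, 0.1, 0.0]
gripper_width: 0.434
finger_force: 0.0
t 14.0 offset(now frame) [ 0.001 -0.     0.439] offset(final frame) [ 0.001 -0.     0.439] dr [ 0.     0.    -0.002] F [0.4 0.1 0. ] j [-0.6   0.18  0.71  2.03 -0.14  0.98  1.12]
n 2968 y at stem 0.3 mm tilt deg -0.5 (dr share -0.006) x range [-31.49567457  55.45971057]
```

```bash
python3 -m pendant '[{"offset":[0,0,0.11],"dr":[0,0,0]},{"offset":[0,0,0.11],"dr":[0,0,0]},{"offset":[0,0,0.11],"dr":[0,0,0]},{"offset":[0,0,0.11],"dr":[0,0,0]},{"offset":[0,0,0],"dr":[0,0,0]}]' 40 40; python3 -m pendant '[{"offset":[0,0,0],"dr":[0,0,0]},{"offset":[0,0,0],"dr":[0,0,0]},{"offset":[0,0,0],"dr":[0,0,0]},{"offset":[0,0,0],"dr":[0,0,0]},{"offset":[0,0,0],"dr":[0,0,0]},{"offset":[0,0,0],"dr":[0,0,0]}]' 0 40
```

```text
time: 14.47
tcp_pos: [0.4769, -0.046, 0.1324]
orientation: [-3.138, -0.003, 2.508]
force: [-0.5, 0.2, -0.4]
gripper_width: 0.435
finger_force: 0.0
time: 14.97
tcp_pos: [0.4793, -0.0468, 0.1357]
orientation: [3.141, 0.001, 2.509]
force: [-1.7, -2.3, 5.8]
gripper_width: 0.17
finger_force: 40.0
```

```bash
python3 -m pendant '[{"offset":[0,0,0.003],"dr":[0,0,0.0575]},{"offset":[0,0,0.003],"dr":[0,0,0.0575]},{"offset":[0,0,0.003],"dr":[0,0,0.0575]},{"offset":[0,0,0.003],"dr":[0,0,0.0575]},{"offset":[0,0,0.003],"dr":[0,0,0.0575]},{"offset":[0,0,0.003],"dr":[0,0,0.0575]},{"offset":[0,0,0.003],"dr":[0,0,0.0575]},{"offset":[0,0,0.003],"dr":[0,0,0.0575]},{"offset":[0,0,0],"dr":[0,0,0]},{"offset":[0,0,0],"dr":[0,0,0]}]'; python3 -m pendant '[{"offset":[0,0,0],"dr":[0,0,0]},{"offset":[0,0,0],"dr":[0,0,0]},{"offset":[0,0,0],"dr":[0,0,0]},{"offset":[0,0,0],"dr":[0,0,0]},{"offset":[0,0,-0.1],"dr":[0,0,0]},{"offset":[0,0,-0.12],"dr":[0,0,0]},{"offset":[0,0,-0.12],"dr":[0,0,0]},{"offset":[0,0,-0.12],"dr":[0,0,0]}]' 40 40; python3 -c '
from h import *
go(*ST["D"],.20,143.8)'
```

```text
time: 15.8
tcp_pos: [0.478, -0.0477, 0.1321]
orientation: [-3.14, 0.0, 1.785]
force: [-7.3, -4.4, 12.3]
gripper_width: 0.171
finger_force: 40.0
time: 16.47
tcp_pos: [0.4789, -0.046, 0.2008]
orientation: [-3.141, 0.0, 1.787]
force: [-0.1, 0.5, 0.1]
gripper_width: 0.434
finger_force: 0.0
t 16.5 offset(now frame) [-0.821  0.782  0.005] offset(final frame) [-1.133  0.044  0.005] dr [-0.    0.   -0.46] F [-0.1  0.5  0.1] j [-0.76  0.21  0.91  2.04 -0.2   0.99  0.46]
```

```bash
python3 -m pendant '[{"offset":[-0.137,0.13,0],"dr":[0,0,0]},{"offset":[-0.137,0.13,0],"dr":[0,0,0]},{"offset":[-0.137,0.13,0],"dr":[0,0,0]},{"offset":[-0.137,0.13,0],"dr":[0,0,0]},{"offset":[-0.137,0.13,0],"dr":[0,0,0]},{"offset":[-0.137,0.13,0],"dr":[0,0,0]},{"offset":[0,0,0],"dr":[0,0,-0.066]},{"offset":[0,0,0],"dr":[0,0,-0.066]},{"offset":[0,0,0],"dr":[0,0,-0.066]},{"offset":[0,0,0],"dr":[0,0,-0.066]},{"offset":[0,0,0],"dr":[0,0,-0.066]},{"offset":[0,0,0],"dr":[0,0,-0.066]},{"offset":[0,0,0],"dr":[0,0,-0.066]},{"offset":[0,0,0],"dr":[0,0,0]},{"offset":[0,0,0],"dr":[0,0,0]}]' 40 40; python3 -c '
from h import *
go(*ST["D"],.135,143.8);near()'
```

```text
time: 17.72
tcp_pos: [0.6198, -0.1413, 0.2]
orientation: [3.141, -0.0, 2.51]
force: [0.4, -0.3, -0.5]
gripper_width: 0.436
finger_force: 0.0
t 17.7 offset(now frame) [-0.     0.002  0.434] offset(final frame) [-0.     0.002  0.434] dr [ 0. -0.  0.] F [ 0.4 -0.3 -0.5] j [-0.3   0.49  0.66  1.66 -0.33  1.1   1.39]
n 2228 y at stem 0.5 mm tilt deg -0.0 (dr share -0.000) x range [-31.76277095  39.75459709]
```

```bash
python3 -m pendant '[{"offset":[0,0,0.11],"dr":[0,0,0]},{"offset":[0,0,0.11],"dr":[0,0,0]},{"offset":[0,0,0.11],"dr":[0,0,0]},{"offset":[0,0,0.105],"dr":[0,0,0]},{"offset":[0,0,0],"dr":[0,0,0]}]' 40 40; python3 -m pendant '[{"offset":[0,0,0],"dr":[0,0,0]},{"offset":[0,0,0],"dr":[0,0,0]},{"offset":[0,0,0],"dr":[0,0,0]},{"offset":[0,0,0],"dr":[0,0,0]},{"offset":[0,0,0],"dr":[0,0,0]},{"offset":[0,0,0],"dr":[0,0,0]}]' 0 40; python3 -m pendant '[{"offset":[0,0,0.003],"dr":[0,0,0.0575]},{"offset":[0,0,0.003],"dr":[0,0,0.0575]},{"offset":[0,0,0.003],"dr":[0,0,0.0575]},{"offset":[0,0,0.003],"dr":[0,0,0.0575]},{"offset":[0,0,0.003],"dr":[0,0,0.0575]},{"offset":[0,0,0.003],"dr":[0,0,0.0575]},{"offset":[0,0,0.003],"dr":[0,0,0.0575]},{"offset":[0,0,0.003],"dr":[0,0,0.0575]},{"offset":[0,0,0],"dr":[0,0,0]},{"offset":[0,0,0],"dr":[0,0,0]}]'; python3 -m pendant '[{"offset":[0,0,0],"dr":[0,0,0]},{"offset":[0,0,0],"dr":[0,0,0]},{"offset":[0,0,0],"dr":[0,0,0]},{"offset":[0,0,0],"dr":[0,0,0]},{"offset":[0,0,-0.1],"dr":[0,0,0]},{"offset":[0,0,-0.12],"dr":[0,0,0]},{"offset":[0,0,-0.12],"dr":[0,0,0]},{"offset":[0,0,-0.12],"dr":[0,0,0]}]' 40 40; python3 -c '
from h import *
go(*ST["A"],.20,12.2)'
```

```text
time: 18.18
tcp_pos: [0.6177, -0.1405, 0.1317]
orientation: [-3.139, -0.005, 2.511]
force: [-0.0, -0.6, -0.2]
gripper_width: 0.438
finger_force: 0.0
time: 18.68
tcp_pos: [0.6203, -0.1419, 0.1361]
orientation: [3.141, 0.002, 2.512]
force: [-1.1, -0.7, 4.6]
gripper_width: 0.171
finger_force: 40.0
time: 19.52
tcp_pos: [0.6189, -0.1429, 0.1325]
orientation: [-3.141, 0.001, 1.789]
force: [-4.6, -2.1, 9.0]
gripper_width: 0.167
finger_force: 40.0
time: 20.18
tcp_pos: [0.6199, -0.1415, 0.2021]
orientation: [3.141, 0.0, 1.79]
force: [0.2, 0.1, 1.3]
gripper_width: 0.432
finger_force: 0.0
t 20.2 offset(now frame) [0.804 0.022 0.014] offset(final frame) [ 0.017 -0.804  0.014] dr [ 0.    -0.     1.004] F [0.2 0.1 1.3] j [-0.43  0.54  0.85  1.67 -0.44  1.14  0.76]
```

```bash
python3 -c '
from h import *
near(); [print(r[0],r[1],round(float(r[4]),1)) for r in bars2(camera("top"))]'; python3 -m pendant '[{"offset":[0.161,0.0044,0],"dr":[0,0,0]},{"offset":[0.161,0.0044,0],"dr":[0,0,0]},{"offset":[0.161,0.0044,0],"dr":[0,0,0]},{"offset":[0.161,0.0044,0],"dr":[0,0,0]},{"offset":[0.161,0.0044,0],"dr":[0,0,0]},{"offset":[0,0,0],"dr":[0,0,0.0717]},{"offset":[0,0,0],"dr":[0,0,0.0717]},{"offset":[0,0,0],"dr":[0,0,0.0717]},{"offset":[0,0,0],"dr":[0,0,0.0717]},{"offset":[0,0,0],"dr":[0,0,0.0717]},{"offset":[0,0,0],"dr":[0,0,0.0717]},{"offset":[0,0,0],"dr":[0,0,0.0717]},{"offset":[0,0,0],"dr":[0,0,0.0717]},{"offset":[0,0,0],"dr":[0,0,0.0717]},{"offset":[0,0,0],"dr":[0,0,0.0717]},{"offset":[0,0,0],"dr":[0,0,0.0717]},{"offset":[0,0,0],"dr":[0,0,0.0717]},{"offset":[0,0,0],"dr":[0,0,0.0717]},{"offset":[0,0,0],"dr":[0,0,0.0717]},{"offset":[0,0,0],"dr":[0,0,0]}]'; python3 -c '
from h import *
go(*ST["A"],.132,12.2);near()'
```

```text
n 2126 y at stem -0.8 mm tilt deg 0.8 (dr share 0.009) x range [-31.72384378  39.92046632]
time: 21.95
tcp_pos: [0.5964, -0.0227, 0.1997]
orientation: [3.141, 0.001, 0.211]
force: [0.3, 0.6, -0.1]
gripper_width: 0.432
finger_force: 0.0
t 21.9 offset(now frame) [0.003 0.003 0.452] offset(final frame) [0.002 0.003 0.452] dr [ 0.     0.001 -0.001] F [ 0.3  0.6 -0.1] j [-0.87  0.66  1.25  1.78 -0.67  1.21 -0.78]
n 2704 y at stem -0.8 mm tilt deg 0.1 (dr share 0.001) x range [-31.33608206  52.47105306]Traceback (most recent call last):
  File "<string>", line 3, in <module>
    near(); [print(r[0],r[1],round(float(r[4]),1)) for r in bars2(camera("top"))]
                                                            ~~~~~^^^^^^^^^^^^^^^
  File "h.py", line 33, in bars2
    d=cv2.fitLine(s.astype(np.float32),cv2.DIST_HUBER,0,.001,.01).ravel()
      ~~~~~~~~~~~^^^^^^^^^^^^^^^^^^^^^^^^^^^^^^^^^^^^^^^^^^^^^^^^
cv2.error: OpenCV(4.12.0) /io/opencv/modules/imgproc/src/linefit.cpp:50: error: (-215:Assertion failed) count > 0 in function 'fitLine2D_wods'
```

Round one checks out: the grips held at 16 mm, and the bars at D and A lie where I left them. Joint 3 is creeping toward its 1.55 limit (now 1.25), so I'll flip the tool half a turn counter-clockwise, which gives the same grasp and backs it off.

```bash
python3 -m pendant '[{"offset":[0,0,0],"dr":[0,0,-0.074]},{"offset":[0,0,0],"dr":[0,0,-0.074]},{"offset":[0,0,0],"dr":[0,0,-0.074]},{"offset":[0,0,0],"dr":[0,0,-0.074]},{"offset":[0,0,0],"dr":[0,0,-0.074]},{"offset":[0,0,0],"dr":[0,0,-0.074]},{"offset":[0,0,0],"dr":[0,0,-0.074]},{"offset":[0,0,0],"dr":[0,0,-0.074]},{"offset":[0,0,0],"dr":[0,0,-0.074]},{"offset":[0,0,0],"dr":[0,0,-0.074]},{"offset":[0,0,0],"dr":[0,0,-0.074]},{"offset":[0,0,0],"dr":[0,0,-0.074]},{"offset":[0,0,0],"dr":[0,0,-0.074]},{"offset":[0,0,0],"dr":[0,0,-0.074]},{"offset":[0,0,0],"dr":[0,0,-0.074]},{"offset":[0,0,0],"dr":[0,0,-0.074]},{"offset":[0,0,0],"dr":[0,0,-0.074]},{"offset":[0,0,0],"dr":[0,0,-0.074]},{"offset":[0,0,0],"dr":[0,0,-0.074]},{"offset":[0,0,0],"dr":[0,0,-0.074]}]';  python3 -m pendant '[{"offset":[0,0,0],"dr":[0,0,-0.074]},{"offset":[0,0,0],"dr":[0,0,-0.074]},{"offset":[0,0,0],"dr":[0,0,-0.074]},{"offset":[0,0,0],"dr":[0,0,-0.074]},{"offset":[0,0,0],"dr":[0,0,-0.074]},{"offset":[0,0,0],"dr":[0,0,-0.074]},{"offset":[0,0,0],"dr":[0,0,-0.074]},{"offset":[0,0,0],"dr":[0,0,0]},{"offset":[0,0,0],"dr":[0,0,0]}]'; python3 -c '
from h import *
go(*ST["A"],.132,192.2);near()'
```

```text
time: 23.67
tcp_pos: [0.5966, -0.0229, 0.2006]
orientation: [3.141, 0.0, 2.548]
force: [0.1, 0.4, 0.1]
gripper_width: 0.436
finger_force: 0.0
time: 24.42
tcp_pos: [0.5967, -0.023, 0.2006]
orientation: [3.141, 0.001, -2.933]
force: [-0.2, -0.7, 0.2]
gripper_width: 0.437
finger_force: 0.0
t 24.4 offset(now frame) [-0.    -0.001  0.457] offset(final frame) [-0.001 -0.001  0.457] dr [ 0.     0.    -0.003] F [-0.2 -0.7  0.2] j [-0.41  0.39  0.51  1.75 -0.21  1.05  1.95]
n 2081 y at stem 1.3 mm tilt deg 0.0 (dr share 0.000) x range [-31.20541895  38.49082283]
```

```bash
python3 -m pendant '[{"offset":[0,0,0.115],"dr":[0,0,0]},{"offset":[0,0,0.115],"dr":[0,0,0]},{"offset":[0,0,0.115],"dr":[0,0,0]},{"offset":[0,0,0.11],"dr":[0,0,0]},{"offset":[0,0,0],"dr":[0,0,0]}]' 40 40; python3 -m pendant '[{"offset":[0,0,0],"dr":[0,0,0]},{"offset":[0,0,0],"dr":[0,0,0]},{"offset":[0,0,0],"dr":[0,0,0]},{"offset":[0,0,0],"dr":[0,0,0]},{"offset":[0,0,0],"dr":[0,0,0]},{"offset":[0,0,0],"dr":[0,0,0]}]' 0 40; python3 -m pendant '[{"offset":[0,0,0.003],"dr":[0,0,0.0595]},{"offset":[0,0,0.003],"dr":[0,0,0.0595]},{"offset":[0,0,0.003],"dr":[0,0,0.0595]},{"offset":[0,0,0.003],"dr":[0,0,0.0595]},{"offset":[0,0,0.003],"dr":[0,0,0.0595]},{"offset":[0,0,0.003],"dr":[0,0,0.0595]},{"offset":[0,0,0.003],"dr":[0,0,0.0595]},{"offset":[0,0,0.003],"dr":[0,0,0.0595]},{"offset":[0,0,0],"dr":[0,0,0]},{"offset":[0,0,0],"dr":[0,0,0]}]'; python3 -c '
from h import *
print(bot.get_obs()["torque"]);go(*ST["C"],.20,192)'
```

```text
time: 24.88
tcp_pos: [0.5943, -0.0226, 0.129]
orientation: [3.141, -0.006, -2.932]
force: [-0.1, 0.4, 0.0]
gripper_width: 0.439
finger_force: 0.0
time: 25.38
tcp_pos: [0.5974, -0.0222, 0.1332]
orientation: [3.141, 0.002, -2.931]
force: [-0.5, 2.6, 5.2]
gripper_width: 0.172
finger_force: 40.0
time: 26.22
tcp_pos: [0.5971, -0.0237, 0.1298]
orientation: [-3.141, 0.001, 2.605]
force: [-1.5, -1.0, 8.4]
gripper_width: 0.172
finger_force: 40.0
[-0.21410647  0.61704601  0.19540297]
t 26.2 offset(now frame) [ 0.066 -1.129 -0.468] offset(final frame) [ 0.815 -0.784 -0.468] dr [-0.001  0.001 -0.475] F [-1.5 -1.   8.4] j [-0.51  0.5   0.66  1.82 -0.37  0.94  1.34]
```

```bash
python3 -m pendant '[{"offset":[0,0,0],"dr":[0,0,0.02]},{"offset":[0,0,0],"dr":[0,0,0.02]},{"offset":[0,0,0],"dr":[0,0,0]}]'; python3 -c '
from h import *
print(bot.get_obs()["torque"])';python3 -m pendant '[{"offset":[0,0,0],"dr":[0,0,0]},{"offset":[0,0,0],"dr":[0,0,0]},{"offset":[0,0,0],"dr":[0,0,0]},{"offset":[0,0,0],"dr":[0,0,0]},{"offset":[0,0,-0.1],"dr":[0,0,0]},{"offset":[0,0,-0.12],"dr":[0,0,0]},{"offset":[0,0,-0.12],"dr":[0,0,0]},{"offset":[0,0,-0.12],"dr":[0,0,0]}]' 40 40; python3 -c '
from h import *
near();go(*ST["C"],.20,192)'
```

```text
time: 26.47
tcp_pos: [0.597, -0.0236, 0.1297]
orientation: [-3.141, 0.001, 2.543]
force: [-2.5, -1.0, 7.2]
gripper_width: 0.17
finger_force: 41.0
[-0.26324521  0.63421579  0.86464903]
time: 27.13
tcp_pos: [0.5964, -0.0231, 0.1979]
orientation: [-3.141, -0.0, 2.541]
force: [0.4, 0.7, 0.0]
gripper_width: 0.431
finger_force: 0.0
n 2088 y at stem 0.7 mm tilt deg -4.5 (dr share -0.050) x range [-30.92201745  38.84053149]
t 27.2 offset(now frame) [ 1.000e-03 -1.138e+00  7.000e-03] offset(final frame) [ 0.825 -0.784  0.011] dr [ 0.001  0.003 -0.516] F [ 1.1 -1.   2.2] j [-0.56  0.42  0.72  1.76 -0.31  1.07  1.24]
```

Handle A is at its stop: the torque rose to 0.86 N m and the bar stayed put. Next is C.

```bash
python3 -m pendant '[{"offset":[0,-0.1625,0],"dr":[0,0,0]},{"offset":[0,-0.1625,0],"dr":[0,0,0]},{"offset":[0,-0.1625,0],"dr":[0,0,0]},{"offset":[0,-0.1625,0],"dr":[0,0,0]},{"offset":[0,-0.1625,0],"dr":[0,0,0]},{"offset":[0,-0.1625,0],"dr":[0,0,0]},{"offset":[0,-0.1625,0],"dr":[0,0,0]},{"offset":[0,0,0],"dr":[0,0,-0.0737]},{"offset":[0,0,0],"dr":[0,0,-0.0737]},{"offset":[0,0,0],"dr":[0,0,-0.0737]},{"offset":[0,0,0],"dr":[0,0,-0.0737]},{"offset":[0,0,0],"dr":[0,0,-0.0737]},{"offset":[0,0,0],"dr":[0,0,-0.0737]},{"offset":[0,0,0],"dr":[0,0,-0.0737]},{"offset":[0,0,0],"dr":[0,0,0]},{"offset":[0,0,0],"dr":[0,0,0]}]' 40 40; python3 -c '
from h import *
near();go(*ST["C"],.132,192)'
```

```text
time: 28.52
tcp_pos: [0.5001, -0.1638, 0.1972]
orientation: [3.141, -0.0, -2.935]
force: [0.2, -0.4, -0.3]
gripper_width: 0.438
finger_force: 0.0
n 2775 y at stem 0.6 mm tilt deg -0.0 (dr share -0.000) x range [-31.43788041  51.69317414]
t 28.6 offset(now frame) [-0.012 -0.004  0.435] offset(final frame) [-0.012 -0.004  0.435] dr [ 0.    -0.    -0.002] F [-0.  -0.8  0.4] j [-0.27  0.27  0.63  1.93 -0.19  1.    2.22]
```

```bash
python3 -m pendant '[{"offset":[-0.012,0,0.11],"dr":[0,0,0]},{"offset":[0,0,0.11],"dr":[0,0,0]},{"offset":[0,0,0.11],"dr":[0,0,0]},{"offset":[0,0,0.105],"dr":[0,0,0]},{"offset":[0,0,0],"dr":[0,0,0]}]' 40 40; python3 -m pendant '[{"offset":[0,0,0],"dr":[0,0,0]},{"offset":[0,0,0],"dr":[0,0,0]},{"offset":[0,0,0],"dr":[0,0,0]},{"offset":[0,0,0],"dr":[0,0,0]},{"offset":[0,0,0],"dr":[0,0,0]},{"offset":[0,0,0],"dr":[0,0,0]}]' 0 40; python3 -m pendant '[{"offset":[0,0,0.003],"dr":[0,0,0.061]},{"offset":[0,0,0.003],"dr":[0,0,0.061]},{"offset":[0,0,0.003],"dr":[0,0,0.061]},{"offset":[0,0,0.003],"dr":[0,0,0.061]},{"offset":[0,0,0.003],"dr":[0,0,0.061]},{"offset":[0,0,0.003],"dr":[0,0,0.061]},{"offset":[0,0,0.003],"dr":[0,0,0.061]},{"offset":[0,0,0.003],"dr":[0,0,0.061]},{"offset":[0,0,0],"dr":[0,0,0]},{"offset":[0,0,0],"dr":[0,0,0]}]'; python3 -c '
from h import *
print(bot.get_obs()["torque"])'
```

```text
time: 28.98
tcp_pos: [0.5, -0.1625, 0.1295]
orientation: [3.14, -0.005, -2.933]
force: [-0.6, 0.6, 0.4]
gripper_width: 0.431
finger_force: 0.0
time: 29.48
tcp_pos: [0.5027, -0.1631, 0.1332]
orientation: [3.141, 0.002, -2.932]
force: [-0.1, 1.6, 6.4]
gripper_width: 0.172
finger_force: 40.0
time: 30.32
tcp_pos: [0.5024, -0.1649, 0.1296]
orientation: [-3.14, 0.002, 2.587]
force: [-1.9, -1.9, 6.0]
gripper_width: 0.166
finger_force: 40.1
[-0.57267992  0.54112216  0.56158715]
```

```bash
python3 -m pendant '[{"offset":[0,0,0],"dr":[0,0,0]},{"offset":[0,0,0],"dr":[0,0,0]},{"offset":[0,0,0],"dr":[0,0,0]},{"offset":[0,0,0],"dr":[0,0,0]},{"offset":[0,0,-0.1],"dr":[0,0,0]},{"offset":[0,0,-0.12],"dr":[0,0,0]},{"offset":[0,0,-0.12],"dr":[0,0,0]},{"offset":[0,0,-0.12],"dr":[0,0,0]}]' 40 40; python3 -c '
from h import *
near();go(*ST["B"],.20,102.5)'
```

```text
time: 30.98
tcp_pos: [0.5018, -0.1633, 0.1981]
orientation: [-3.141, -0.001, 2.585]
force: [0.1, 0.1, 0.1]
gripper_width: 0.434
finger_force: 0.0
n 2702 y at stem -0.1 mm tilt deg -1.9 (dr share -0.021) x range [-31.45453977  53.62681783]
t 31.0 offset(now frame) [0.557 0.579 0.008] offset(final frame) [0.804 0.007 0.009] dr [0.002 0.002 0.507] F [ 0.4 -0.3  2.2] j [-0.43  0.3   0.83  1.93 -0.27  1.02  1.53]
```

```bash
python3 -m pendant '[{"offset":[0.111,0.116,0],"dr":[0,0,0]},{"offset":[0.111,0.116,0],"dr":[0,0,0]},{"offset":[0.111,0.116,0],"dr":[0,0,0]},{"offset":[0.111,0.116,0],"dr":[0,0,0]},{"offset":[0.111,0.116,0],"dr":[0,0,0]},{"offset":[0,0,0],"dr":[0,0,0.0725]},{"offset":[0,0,0],"dr":[0,0,0.0725]},{"offset":[0,0,0],"dr":[0,0,0.0725]},{"offset":[0,0,0],"dr":[0,0,0.0725]},{"offset":[0,0,0],"dr":[0,0,0.0725]},{"offset":[0,0,0],"dr":[0,0,0.0725]},{"offset":[0,0,0],"dr":[0,0,0.0725]},{"offset":[0,0,0],"dr":[0,0,0]},{"offset":[0,0,0],"dr":[0,0,0]}]' 40 40; python3 -c '
from h import *
near();go(*ST["B"],.132,102.5)'
```

```text
time: 32.2
tcp_pos: [0.4772, -0.0453, 0.1974]
orientation: [-3.141, 0.0, 1.792]
force: [-0.6, 0.2, -0.1]
gripper_width: 0.436
finger_force: 0.0
n 2763 y at stem 0.7 mm tilt deg 0.7 (dr share 0.008) x range [-31.21397121  52.85710987]
t 32.2 offset(now frame) [-0.008  0.009  0.436] offset(final frame) [-0.008  0.009  0.436] dr [-0.     0.     0.002] F [-0.1  0.2 -1.4] j [-0.8   0.22  0.95  2.04 -0.21  0.98  0.48]
```

```bash
python3 -m pendant '[{"offset":[-0.006,0.006,0.11],"dr":[0,0,0.004]},{"offset":[0,0,0.11],"dr":[0,0,0]},{"offset":[0,0,0.11],"dr":[0,0,0]},{"offset":[0,0,0.105],"dr":[0,0,0]},{"offset":[0,0,0],"dr":[0,0,0]}]' 40 40; python3 -m pendant '[{"offset":[0,0,0],"dr":[0,0,0]},{"offset":[0,0,0],"dr":[0,0,0]},{"offset":[0,0,0],"dr":[0,0,0]},{"offset":[0,0,0],"dr":[0,0,0]},{"offset":[0,0,0],"dr":[0,0,0]},{"offset":[0,0,0],"dr":[0,0,0]}]' 0 40; python3 -m pendant '[{"offset":[0,0,0.003],"dr":[0,0,0.061]},{"offset":[0,0,0.003],"dr":[0,0,0.061]},{"offset":[0,0,0.003],"dr":[0,0,0.061]},{"offset":[0,0,0.003],"dr":[0,0,0.061]},{"offset":[0,0,0.003],"dr":[0,0,0.061]},{"offset":[0,0,0.003],"dr":[0,0,0.061]},{"offset":[0,0,0.003],"dr":[0,0,0.061]},{"offset":[0,0,0.003],"dr":[0,0,0.061]},{"offset":[0,0,0],"dr":[0,0,0]},{"offset":[0,0,0],"dr":[0,0,0]}]'; python3 -c '
from h import *
print(bot.get_obs()["torque"])'
```

```text
time: 32.67
tcp_pos: [0.4763, -0.046, 0.13]
orientation: [-3.137, -0.0, 1.784]
force: [-0.5, -0.7, 0.3]
gripper_width: 0.436
finger_force: 0.0
time: 33.17
tcp_pos: [0.4777, -0.0464, 0.1331]
orientation: [-3.141, -0.001, 1.782]
force: [-4.0, -1.2, 6.4]
gripper_width: 0.172
finger_force: 40.0
time: 34.0
tcp_pos: [0.477, -0.0464, 0.1295]
orientation: [-3.139, 0.001, 1.017]
force: [-6.5, -0.3, 10.0]
gripper_width: 0.17
finger_force: 40.1
[-0.31060364  1.8320222   0.4411424 ]
```

```bash
python3 -m pendant '[{"offset":[0,0,0],"dr":[0,0,0]},{"offset":[0,0,0],"dr":[0,0,0]},{"offset":[0,0,0],"dr":[0,0,0]},{"offset":[0,0,0],"dr":[0,0,0]},{"offset":[0,0,-0.1],"dr":[0,0,0]},{"offset":[0,0,-0.12],"dr":[0,0,0]},{"offset":[0,0,-0.12],"dr":[0,0,0]},{"offset":[0,0,-0.12],"dr":[0,0,0]}]' 40 40; python3 -c '
from h import *
near();go(*ST["D"],.20,102.2)'
```

```text
time: 34.67
tcp_pos: [0.4784, -0.0463, 0.1985]
orientation: [3.142, 0.0, 1.015]
force: [0.7, -0.3, 0.1]
gripper_width: 0.434
finger_force: 0.0
n 2643 y at stem -1.1 mm tilt deg -1.9 (dr share -0.021) x range [-31.62688164  53.40357312]
t 34.7 offset(now frame) [-0.042  1.121  0.013] offset(final frame) [-0.81   0.776  0.009] dr [ 0.003 -0.001 -0.49 ] F [ 1.6 -1.   2.1] j [-0.98  0.3   1.22  2.04 -0.33  1.01 -0.16]
```

```bash
python3 -m pendant '[{"offset":[-0.006,0.16,0],"dr":[0,0,0]},{"offset":[-0.006,0.16,0],"dr":[0,0,0]},{"offset":[-0.006,0.16,0],"dr":[0,0,0]},{"offset":[-0.006,0.16,0],"dr":[0,0,0]},{"offset":[-0.006,0.16,0],"dr":[0,0,0]},{"offset":[-0.006,0.16,0],"dr":[0,0,0]},{"offset":[-0.006,0.16,0],"dr":[0,0,0]},{"offset":[0,0,0],"dr":[0,0,-0.07]},{"offset":[0,0,0],"dr":[0,0,-0.07]},{"offset":[0,0,0],"dr":[0,0,-0.07]},{"offset":[0,0,0],"dr":[0,0,-0.07]},{"offset":[0,0,0],"dr":[0,0,-0.07]},{"offset":[0,0,0],"dr":[0,0,-0.07]},{"offset":[0,0,0],"dr":[0,0,-0.07]},{"offset":[0,0,0],"dr":[0,0,0]},{"offset":[0,0,0],"dr":[0,0,0]}]' 40 40; python3 -c '
from h import *
near();go(*ST["D"],.132,102.2)'
```

```text
time: 36.05
tcp_pos: [0.6178, -0.1401, 0.1976]
orientation: [3.141, -0.0, 1.782]
force: [-0.1, -0.3, -1.0]
gripper_width: 0.435
finger_force: 0.0
n 2132 y at stem 1.1 mm tilt deg -0.1 (dr share -0.001) x range [-31.40143018  38.01906739]
t 36.1 offset(now frame) [-0.009  0.013  0.437] offset(final frame) [-0.009  0.013  0.437] dr [ 0.    -0.    -0.001] F [ 0.1 -0.2  0. ] j [-0.41  0.53  0.82  1.68 -0.42  1.12  0.74]
```

```bash
python3 -m pendant '[{"offset":[-0.008,0.01,0.11],"dr":[0,0,0]},{"offset":[0,0,0.11],"dr":[0,0,0]},{"offset":[0,0,0.11],"dr":[0,0,0]},{"offset":[0,0,0.105],"dr":[0,0,0]},{"offset":[0,0,0],"dr":[0,0,0]}]' 40 40; python3 -m pendant '[{"offset":[0,0,0],"dr":[0,0,0]},{"offset":[0,0,0],"dr":[0,0,0]},{"offset":[0,0,0],"dr":[0,0,0]},{"offset":[0,0,0],"dr":[0,0,0]},{"offset":[0,0,0],"dr":[0,0,0]},{"offset":[0,0,0],"dr":[0,0,0]}]' 0 40; python3 -m pendant '[{"offset":[0,0,0.003],"dr":[0,0,0.061]},{"offset":[0,0,0.003],"dr":[0,0,0.061]},{"offset":[0,0,0.003],"dr":[0,0,0.061]},{"offset":[0,0,0.003],"dr":[0,0,0.061]},{"offset":[0,0,0.003],"dr":[0,0,0.061]},{"offset":[0,0,0.003],"dr":[0,0,0.061]},{"offset":[0,0,0.003],"dr":[0,0,0.061]},{"offset":[0,0,0.003],"dr":[0,0,0.061]},{"offset":[0,0,0],"dr":[0,0,0]},{"offset":[0,0,0],"dr":[0,0,0]}]'; python3 -c '
from h import *
print(bot.get_obs()["torque"])'; python3 -m pendant '[{"offset":[0,0,0],"dr":[0,0,0]},{"offset":[0,0,0],"dr":[0,0,0]},{"offset":[0,0,0],"dr":[0,0,0]},{"offset":[0,0,0],"dr":[0,0,0]},{"offset":[0,0,-0.1],"dr":[0,0,0]},{"offset":[0,0,-0.12],"dr":[0,0,0]},{"offset":[0,0,-0.12],"dr":[0,0,0]},{"offset":[0,0,-0.15],"dr":[0,0,0]}]' 40 40; python3 -c '
from h import *
near();go(.45,.25,.25,102.2)'
```

```text
time: 36.52
tcp_pos: [0.6175, -0.1401, 0.1293]
orientation: [-3.136, -0.002, 1.783]
force: [-0.6, 0.3, 0.0]
gripper_width: 0.434
finger_force: 0.0
time: 37.02
tcp_pos: [0.6187, -0.1416, 0.1336]
orientation: [-3.141, -0.0, 1.784]
force: [-4.2, -0.5, 6.3]
gripper_width: 0.169
finger_force: 40.0
time: 37.85
tcp_pos: [0.618, -0.1416, 0.1301]
orientation: [-3.139, 0.001, 1.019]
force: [-7.9, -0.3, 8.3]
gripper_width: 0.174
finger_force: 40.1
[-0.03328764  1.95021674  0.46623446]
time: 38.52
tcp_pos: [0.6193, -0.141, 0.2036]
orientation: [-3.141, 0.0, 1.018]
force: [0.7, 0.8, 0.1]
gripper_width: 0.439
finger_force: 0.0
n 1974 y at stem -0.8 mm tilt deg -1.6 (dr share -0.018) x range [-31.0970784   38.76485047]
t 38.6 offset(now frame) [ 1.625 -2.346 -0.287] offset(final frame) [ 2.798 -0.567 -0.276] dr [ 0.004  0.    -0.487] F [ 1.5 -1.3  2.8] j [-0.53  0.6   1.03  1.67 -0.55  1.18  0.08]
```

Handle D is home too. I'll move clear and check everything from the top camera.

```bash
python3 -m pendant '[{"offset":[0.03,-0.04,-0.15],"dr":[0,0,0]},{"offset":[0.1,-0.15,-0.15],"dr":[0,0,0]},{"offset":[0.11,-0.16,0],"dr":[0,0,0]},{"offset":[0.11,-0.16,0],"dr":[0,0,0]},{"offset":[0.11,-0.16,0],"dr":[0,0,0]},{"offset":[0.11,-0.16,0],"dr":[0,0,0]},{"offset":[0.11,-0.16,0],"dr":[0,0,0]},{"offset":[0.11,-0.16,0],"dr":[0,0,0]},{"offset":[0.11,-0.16,0],"dr":[0,0,0]},{"offset":[0.11,-0.16,0],"dr":[0,0,0]},{"offset":[0.11,-0.16,0],"dr":[0,0,0]},{"offset":[0.11,-0.16,0],"dr":[0,0,0]},{"offset":[0.11,-0.16,0],"dr":[0,0,0]},{"offset":[0.11,-0.16,0],"dr":[0,0,0]},{"offset":[0.11,-0.16,0],"dr":[0,0,0]},{"offset":[0,0,0],"dr":[0,0,0]},{"offset":[0,0,0],"dr":[0,0,0]},{"offset":[0,0,0],"dr":[0,0,0]}]'; python3 -c '
from h import *
c=camera("top"); cv2.imwrite("pics/t9.png",c["frame"][:,:,::-1])
P,lid,_,_=bars(c); L=P[lid]; k=abs(L[:,2]-.126)<.006; L=L[k]
A=np.c_[L[:,:2]-C,np.ones(len(L))]; s=np.linalg.lstsq(A,L[:,2],rcond=None)[0]; print("lid slope,z",s)
for r in bars2(c): print(r[0],r[1],round(float(r[4]),1),np.round(r[3],4))
'
```

```text
time: 40.07
tcp_pos: [0.4529, 0.2363, 0.248]
orientation: [3.141, -0.001, 1.018]
force: [0.7, -1.0, 0.7]
gripper_width: 0.435
finger_force: 0.0
lid slope,z [ 2.46896860e-03 -3.66028365e-06  1.26747012e-01]
53 347 -29.9 [ 0.5953 -0.0226]
143 362 60.1 [ 0.4783 -0.0475]
233 388 149.7 [ 0.5039 -0.1642]
323 381 -120.4 [ 0.6191 -0.1401]
```

View pics/t9.png

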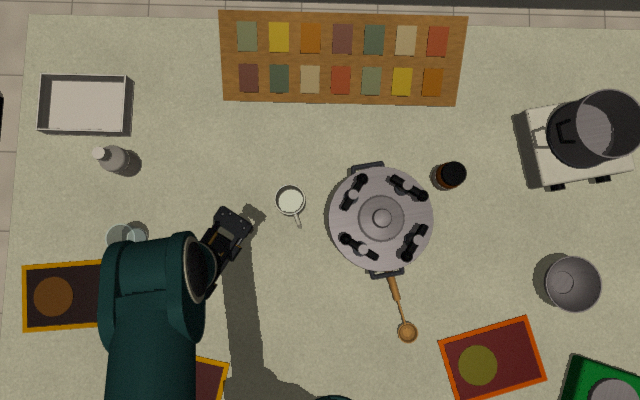

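The picture shows all four bars tangential and about 86° round, at about (352,193), (409,188), (415,242) and (360,246). The lid is level at 126.7 mm, and the mug (291,201) and jar (451,175) have not moved. I'm handing in.

```bash
python3 -c '
from bench import bot
print(bot.hand_in())'
```

```text
the job is handed in; nothing more can be done
None
```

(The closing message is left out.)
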